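# Open the safety cap of the cleaner bottle

### The job

Someone has left a piece of pipe standing over the cap of the clamped cleaner bottle: take it off and leave it in the small low crate that already holds a few offcuts, then open the bottle. Push its safety cap down, keep it down while turning it about a quarter turn anticlockwise (seen from above), then lift it off and finish still holding the cap in the gripper, upright and still, about 8 cm above the bottle's mouth. Leave the other things on the table where they are.

Things in the scene. Friction and masses are not known exactly. Their poses are not given: they have to be found in the camera images.
- bottle: Grey cleaner bottle, 72 mm across, fixed upright in a steel clamp stand (base plate 130 x 130 x 12 mm); it cannot move or turn. Origin at the centre of the stand's underside on the table, z up along the bottle's axis. Flat shoulder 105 mm above the table; above it a neck 26 mm across (lugs to 36 mm), its mouth at 151 mm.
- mouth (a point): Centre of the bottle's mouth, on its axis, 151 mm above the table.
- cap_center (a point): Centre (half-way up, on the axis) of the white ribbed push-and-turn cap, 46 mm across, 36 mm high, about 30 g, closed top. Locked: centre 146 mm above the table, lower rim 128, top 164 mm. It must go down at least 4 mm to unlock (it bottoms at 7 mm), against a spring of 7 N when locked, 12 N at the bottom. A firm friction grip on its sides carries both push and twist.
- cap: The same cap; origin at the centre of its lower rim, z up, x parallel to the bottle's x when locked and turning with the cap. Pressed, it turns anticlockwise from above only (clockwise meets a stop). After 50 to 130 degrees of turn it is free: the spring raises it 6 mm and it lifts straight off. Less turn, or letting it rise too early, leaves it locked.
- offcut_center (a point): Centre (half-way up, on the axis) of the piece of grey pipe standing loose over the cap: tube 60 mm outside, 52 mm inside, 80 mm long, about 70 g, open at both ends. It stands on the bottle's shoulder, from 105 to 185 mm above the table, centre at 145 mm; the cap's top is 21 mm below its upper rim. It must rise 60 mm to clear the cap.
- offcut: The same pipe; origin at the centre of its lower end.
- crate: Orange plastic crate, open on top, fixed, 220 (x) x 240 (y) x 80 mm high, walls and floor 5 mm. Origin at the centre of its underside. Pipes lie fixed in it along its +x side, up to 62 mm high; from x = -105 to +40 mm its floor is empty.
- crate_free (a point): Centre of the empty part of the crate's floor (5 mm above the table), 35 mm to the -x side of the crate's centre.
- tape: Bystander: cardboard roll core, 72 mm across, 24 mm high, between the two work places; origin on its underside. Leave it.
- elbow: Bystander: grey pipe elbow, 45 mm high, near the middle of the table; origin on its underside. Leave it.
- scraper: Bystander: wooden-handled scraper 190 mm long, lying between the two work places, on the robot's side; origin on its underside. Leave it.
- flask: Bystander: plain white plastic bottle 150 mm high with a black cap, at the far edge; origin on its underside. Leave it.
- jar: Bystander: glass jar 90 mm high, at the far edge; origin on its underside. Leave it.
- earmuffs: Bystander: black ear defenders with a steel band, at the far edge; origin on its underside. Leave it.
- trunking: Bystander: white trunking offcut 150 mm long, at the far edge; origin on its underside. Leave it.

How it is judged:
On the way, in this order (a step that is already met when the one before it is completed fails the run):
1. the piece of pipe lies in the crate, let go and at rest (x of offcut_center in the frame of crate between -0.105 and 0.105 m and y of offcut_center in the frame of crate between -0.115 and 0.115 m and z of offcut_center in the frame of crate below 0.105 m and linear speed of offcut below 0.05 m/s and contact force between offcut and the fingers below 0.1 N), for 0.2 s.
2. the cap is pushed down at least 3.5 mm by the gripper (z of cap_center in the frame of bottle below 0.1425 m and angle between cap's own z axis and vertical below 0.15 rad and contact force between cap and the fingers above 0.5 N), for 0.1 s.
3. the cap, still on the neck, is turned at least 46 degrees (angle between the x axis of cap and the x axis of bottle, either way round above 0.8 rad and z of cap_center in the frame of bottle below 0.158 m and horizontal distance between cap_center and mouth below 0.008 m), for 0.05 s.
At the end, for the whole second after the job is handed in: The gripper holds the cap (over 1 N), clear of the bottle, lower rim 50 to 120 mm above the mouth, within 40 mm of its axis, upright within 17 degrees, still; the pipe rests in the crate (centre inside its walls, below 105 mm), untouched (all of step 1 and z of cap_center in the frame of bottle between 0.219 and 0.289 m and horizontal distance between cap_center and mouth below 0.04 m and angle between cap's own z axis and vertical below 0.3 rad and linear speed of cap below 0.03 m/s and contact force between cap and the fingers above 1 N and contact force between cap and bottle below 0.1 N); the arm keeps its last pose, push and grip.
It fails at once if a bystander is moved by more than 30 mm (distance of any of tape, elbow, scraper, flask, jar, earmuffs, trunking from where it was at the start of the episode above 0.03 m).
It also fails if it takes over 61 s, if anything falls off the work surface, if the arm or the gripper's body presses on something with over 40 N, if the wrist force passes 120 N, or if a joint passes its speed limit or range.

### The arm

A 6-joint arm with a two-finger parallel gripper is mounted at the origin on the work surface. World frame = base frame: x ahead of the robot, y to its left, z up, the work surface at z = 0. Lengths are in m, angles in rad, forces in N, time in s.
With the tool pointing down it reaches from about 0.3 to 0.95 m from the base axis. Payload 3.1 kg.
Tool frame: the origin (TCP) lies at the very end of the fingers, on their centre line; the grasp point (between the pads) lies 19 mm behind it; z points along the fingers, y is the line along which they close (so a half turn about z gives the same grasp; the last joint's range is limited). The gripper opens to 85 mm and grips with 20 to 120 N. Pads are 22 mm wide; open, the fingers measure 114 mm over their backs; the gripper's body (76 mm by 85 mm) begins 54 mm behind the grasp point. The pads swing forward as they close: fully open they stand 13 mm farther back than shut.
Start: joints at [1.238, 0.308, 1.634, -0, 1.2, -0.07], TCP at [0.162, 0.604, 0.231] pointing down, gripper open.
Joint ranges: [-3.06, 3.06], [-0.79, 1.96], [0.05, 2.63], [-1.19, 4.34], [0.05, 2.64], [-2.94, 2.94]. Speed limits (rad/s): [2.79, 2.79, 3.14, 3.14, 3.14, 3.14].

### API

Orientations are given as a 3x3 rotation matrix whose columns are the frame's x, y, z axes.
In Python, from workcell import arm gives the robot as it stands. The module is installed in compiled form; this text tells all that it offers.
- The arm moves only by the shell command python3 -m creep 'ROWS' [FORCE]. ROWS is JSON, one flat list of numbers, 5 for each row, row after row: the closure, from -1 (fully open) to 1 (shut), then the shift along the tool's x, y, z in cm, then the turn about the tool's z in degrees. In form: [hand, x, y, z, yaw, hand, x, y, z, yaw, ...]. A call has exactly 5 rows; each row is the pose to reach, as a shift and turn from the pose commanded when the call began, along the tool's axes at that moment; what a row does not reach only later rows make up. A row lasts 1/10 s, in which the tool goes at most 50 mm and 8.59 degrees, less where a joint would pass 70% of its speed; a pose out of reach is approached as far as the arm can. A call with a gripper value outside its range is refused whole. The fingers move at their own pace and stop on an object; FORCE is the grip in N (left out, the last holds). Time passes only in rows, so rows that repeat a pose let the fingers close, or fill a call up. It gives the time, the measured TCP pose, the force, the opening and the grip force at its end, in the units of the state.
- arm.get_state(): the state, without advancing time (a new reading comes with each control period).
- arm.camera(name): name is "side" or "top"; returns the picture (400x640x3 uint8, red, green, blue); there is no depth.
- arm.calibration(name): a dict with "fovy" (degrees; the focal length in pixels is half the picture's height over the tangent of half this angle, whatever the lens; pixels are square), "cx", "cy" (the principal point, pixels), "cam_to_world" (4x4, takes a point from camera to world coordinates). Camera axes: x right, y down, z forward; pixel columns grow to the right and rows downward; lengths in m; the calibration is good to about 2 mm. A picture is of the moment at which its call begins. calibration takes no time and is no camera call.
- arm.job_done(): hands the job in; it is judged then, once.
Trained networks look in the newest picture that a camera, given by its name, has taken for a name from the list of things; names that differ only in an ending like _2 or _b are one class to them, and where a whole thing is asked for, a point or a joint stands for the part that bears it (a point fixed in the world has none). Each returns a list of dicts, best first, with "p" (0 to 1); they miss things now and then, are a little off and sometimes report something else, mostly with a low value. They report only what shows in the picture. A call takes as long as a camera call.
- arm.cut_out(camera, thing): "mask" (400x640 bool, what is visible of it) and "bbox" ([left, top, right, bottom] in pixels, round what is visible of it).
- arm.landmark_of(camera, thing): "centre" ([row, column] in pixels: a listed point, or the origin of a listed thing).
The state is a dict: "time": time; "joint_pos": joint angles; "qvel": joint speeds; "effort": joint torques, N m; "tool_pos": TCP position; "orientation": TCP orientation; "ft_force": force on the tool from outside, world axes, zero at the start; "ft_torque": the same for the moment, N m; "opening": finger opening in m; "finger_force": force on a finger pad.
Only numpy, scipy, OpenCV 4.12 (cv2) and the standard library are available. Lean on these libraries where they do the work, as an engineer would, in place of code of your own. Each camera call takes 0.05 s, during which the arm holds its last target. There are 200 camera calls.

## Working session

There is one attempt and no reset: what is moved stays moved. The work goes in short steps, Python scripts to look and compute and a shell command to move; the robot and the scene stay as the last step left them, time stands still between calls to the robot, and variables do not carry over. Pictures are saved under pics/ and viewed, at most 10 in all, crops included, and the job is handed in when it is done.

```bash
mkdir -p pics; cat > h.py <<'E'
import numpy as np, cv2
from workcell import arm
def ray(cam,rc):
    c=arm.calibration(cam); f=200/np.tan(np.radians(c["fovy"])/2)
    T=np.array(c["cam_to_world"]); d=np.array([(rc[1]-c["cx"])/f,(rc[0]-c["cy"])/f,1])
    return T[:3,3],T[:3,:3]@d
def onz(cam,rc,z):
    o,d=ray(cam,rc); return o+d*(z-o[2])/d[2]
def tri(a,b):
    (o1,d1),(o2,d2)=ray(*a),ray(*b)
    s,t=np.linalg.lstsq(np.c_[d1,-d2],o2-o1,rcond=None)[0]
    return (o1+s*d1+o2+t*d2)/2, np.linalg.norm(o1+s*d1-o2-t*d2)
E
python3 - <<'E'
from h import *
np.set_printoptions(precision=4,suppress=True)
for c in("side","top"):
    im=arm.camera(c); cv2.imwrite(f"pics/{c}0.png",im[:,:,::-1])
    k=arm.calibration(c); print(c,k["fovy"],k["cx"],k["cy"],np.array(k["cam_to_world"]))
    for n,z in(("bottle",0),("mouth",.151),("offcut_center",.145),("offcut",.105),("crate",0),("crate_free",.005),("tape",0),("elbow",0),("scraper",0)):
        for r in arm.landmark_of(c,n)[:2]: print(c,n,round(r["p"],2),np.array(r["centre"]),onz(c,r["centre"],z)[:2])
s=arm.get_state();print(s["time"],s["tool_pos"],s["orientation"],s["opening"])
E
```

```text
side 50.976244594127536 322.25617490652667 194.0742756078995 [[ 0.7542 -0.3669  0.5445  0.1593]
 [-0.6563 -0.4449  0.6093 -0.4845]
 [ 0.0187 -0.8169 -0.5764  0.5962]
 [ 0.      0.      0.      1.    ]]
side bottle 0.82 [203.1 248. ] [0.5616 0.23  ]
side bottle 0.39 [151.6 241.3] [0.6821 0.4517]
side offcut_center 0.71 [151.3 242.4] [0.5575 0.2236]
side offcut 0.96 [165.1 240.8] [0.5564 0.2353]
side crate 0.7 [343.4 409.6] [ 0.5535 -0.2675]
side crate_free 0.57 [357.8 397.4] [ 0.5148 -0.2737]
side tape 0.72 [254.4 308.5] [0.5602 0.002 ]
side elbow 0.64 [237.2 338.4] [0.6435 0.0019]
side scraper 0.83 [286.7 256.3] [ 0.4299 -0.0025]
top 44.75937535925196 319.89156107831155 193.85982882957282 [[-0.0228 -0.991   0.1318  0.4969]
 [-0.9997  0.0229 -0.0012  0.0022]
 [-0.0018 -0.1318 -0.9913  1.0188]
 [ 0.      0.      0.      1.    ]]
top bottle 0.66 [234.  214.6] [0.5527 0.2233]
top mouth 0.64 [226.4 194.9] [0.5588 0.2258]
top offcut_center 0.95 [231.3 198.6] [0.5503 0.2206]
top offcut 0.94 [227.3 206.7] [0.5599 0.2155]
top crate 0.63 [230.1 449.9] [ 0.5495 -0.2695]
top crate 0.24 [227.2 200.9] [0.5676 0.2521]
top crate_free 0.83 [246.4 449. ] [ 0.5156 -0.2643]
top tape 0.94 [227.9 316. ] [0.5606 0.0108]
top elbow 0.97 [184.8 316. ] [0.6519 0.0088]
top scraper 0.81 [292.5 326.5] [ 0.4271 -0.008 ]
top scraper 0.52 [134.1 265.2] [0.7648 0.1156]
1.0 [0.1624 0.6035 0.2313] [[-0.9657  0.2598 -0.    ]
 [ 0.2598  0.9657  0.    ]
 [ 0.      0.     -1.    ]] 0.08538394211610743
```

View pics/side0.png

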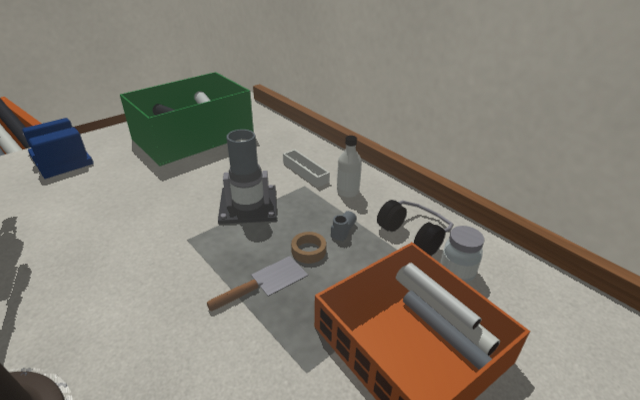

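View pics/top0.png

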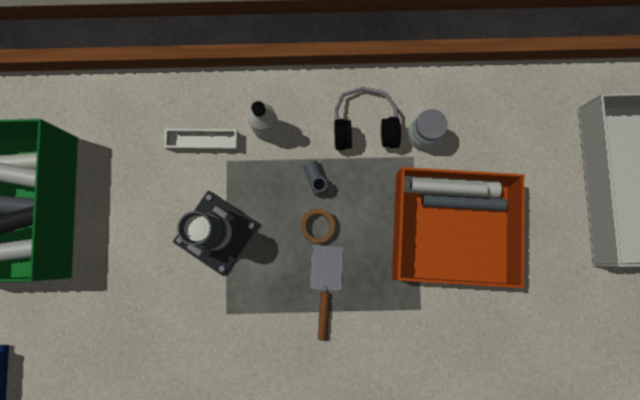

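The pipe stands on the bottle: its rim is at about (231,203) in the top view and (135,241) in the side view. The crate is at about (229,460) in the top view, with its offcuts on the far (+x) side and its near side empty. I'll refine the pipe axis from the masks.

```bash
cat >> h.py <<'E'
from scipy.optimize import minimize
def proj(cam,P):
    c=arm.calibration(cam); f=200/np.tan(np.radians(c["fovy"])/2)
    T=np.array(c["cam_to_world"]); q=(P-T[:3,3])@T[:3,:3]
    return q[:,:2]/q[:,2:]*f+[c["cx"],c["cy"]]
def box(cam,x,y,r,z0,z1):
    a=np.linspace(0,2*np.pi,180)
    P=np.vstack([np.c_[x+r*np.cos(a),y+r*np.sin(a),0*a+z] for z in(z0,z1)])
    p=proj(cam,P); return np.r_[p.min(0),p.max(0)]
def rows(target):
    s=arm.get_state(); R=np.array(s["orientation"])
    return R.T@(np.array(target)-s["tool_pos"])*100
E
python3 - <<'E'
from h import *
np.set_printoptions(precision=4,suppress=True)
B={}
for c in("side","top"):
    arm.camera(c)
    for n in("offcut",):
        for r in arm.cut_out(c,n)[:2]:
            print(c,n,r["p"],r["bbox"],r["mask"].sum()); B.setdefault(c,np.array(r["bbox"],float)+[0,0,1,1])
    m=[r for r in arm.cut_out(c,"crate")][0]; print("crate",m["p"],m["bbox"])
    if c=="top":
        cn=max(cv2.findContours(m["mask"].astype(np.uint8),0,2)[0],key=cv2.contourArea); print(cv2.minAreaRect(cn))
for cams in(["side"],["top"],["side","top"]):
    # side bbox: bottom hidden? use left,top,right only
    def cost(v): return sum(((box(c,*v,.03,.105,.185)-B[c])[[0,1,2]+([3] if c=="top" else [])]**2).sum() for c in cams)
    o=minimize(cost,[.556,.222],method="Nelder-Mead"); print(cams,o.x,o.fun,[box(c,*o.x,.03,.105,.185)-B[c] for c in cams])
print(rows([*o.x,.25]),rows([*o.x,.145]))
E
```

```text
side offcut 0.81 [224.7, 129.5, 256.0, 175.5] 1229
crate 0.93 [314.7, 243.8, 533.6, 400.0]
crate 0.77 [389.3, 166.2, 525.1, 287.8]
((459.7451171875, 226.688232421875), (133.7499237060547, 115.12361145019531), 2.642545223236084)
['side'] [0.5525 0.2201] 0.16218191726194336 [array([ 0.2709,  0.0356, -0.2958, -0.6816])]Traceback (most recent call last):
  File "<stdin>", line 15, in <module>
    res = _minimize_neldermead(fun, x0, args, callback, bounds=bounds,
                               **options)
    fsim[k] = func(sim[k])
              ~~~~^^^^^^^^
    fx = function(np.copy(x), *(wrapper_args + args))
  File "<stdin>", line 14, in cost
  File "<stdin>", line 14, in <genexpr>
KeyError: 'top'
```

```bash
python3 - <<'E'
from h import *
np.set_printoptions(precision=4,suppress=True)
for n in("offcut","cap"):
  for i in range(2):
    im=arm.camera("top")
    for r in arm.cut_out("top",n)[:1]: print(n,r["p"],r["bbox"])
print(box("top",.5525,.2201,.03,.105,.185), box("top",.5525,.2201,.023,.164,.164))
cv2.imwrite("pics/crop.png",cv2.resize(im[190:275,160:270],None,fx=6,fy=6,interpolation=cv2.INTER_CUBIC)[:,:,::-1])
print(rows([.5525,.2201,.25]),rows([.5525,.2201,.145]))
E
```

```text
offcut 0.71 [173.9, 208.4, 218.8, 244.2]
offcut 0.86 [176.2, 210.4, 222.8, 242.6]
cap 0.71 [182.5, 214.3, 209.8, 241.4]
cap 0.59 [181.7, 212.4, 206.4, 242.8]
[175.6255 211.2895 220.1601 247.3349] [183.1426 216.383  209.294  242.5568]
[-47.6342 -26.8913  -1.8726] [-47.6344 -26.891    8.6274]
```

View pics/crop.png

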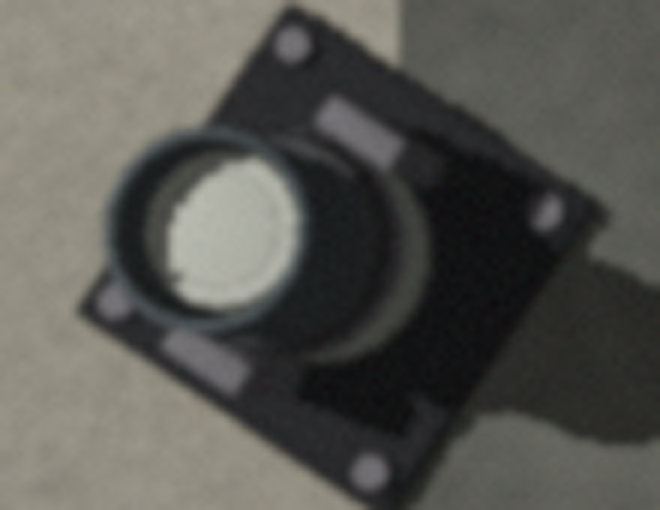

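The crop shows the rim circle centred at about (228,194) px in the top view, which agrees with the side fit to about 1.5 mm. I'll use (0.5533, 0.2193).

```bash
python3 -m creep '[-1,-3,-1.7,-0.6,0,-1,-6.4,-3.6,-1.2,0,-1,-9.6,-5.4,-1.9,0,-1,-12.8,-7.2,-1.9,0,-1,-16,-9,-1.9,0]'
python3 -m creep '[-1,-3.2,-1.8,0,0,-1,-6.4,-3.6,0,0,-1,-9.6,-5.4,0,0,-1,-12.8,-7.2,0,0,-1,-16,-9,0,0]'
python3 -m creep '[-1,-3.2,-1.8,0,0,-1,-6.4,-3.6,0,0,-1,-9.6,-5.4,0,0,-1,-12.8,-7.2,0,0,-1,-15.6,-8.9,0,0]'
python3 -c "
from h import *
arm.camera('top');print(rows([.5533,.2193,.145]),arm.get_state()['joint_pos'])"
```

```text
time: 2.2
tool_pos: [0.2945, 0.4742, 0.2508]
orientation: [[-0.966, 0.259, 0.001], [0.259, 0.966, 0.001], [-0.0, 0.001, -1.0]]
ft_force: [0.6, -0.0, 0.8]
opening: 0.0854
finger_force: 0.0
time: 2.7
tool_pos: [0.4257, 0.3455, 0.2505]
orientation: [[-0.966, 0.26, 0.0], [0.26, 0.966, 0.0], [-0.0, 0.0, -1.0]]
ft_force: [0.8, 0.6, 0.5]
opening: 0.0848
finger_force: 0.0
time: 3.2
tool_pos: [0.5535, 0.2187, 0.2504]
orientation: [[-0.966, 0.26, 0.001], [0.26, 0.966, 0.0], [-0.001, 0.0, -1.0]]
ft_force: [-0.2, 0.4, 0.4]
opening: 0.0851
finger_force: 0.0
[ 0.52360362  0.33995296 10.55190813] [ 0.29795765  0.23575354  1.6854758  -0.00495504  1.21697002 -1.00543009]
```

```bash
python3 -m creep '[-1,0,0,1,0,-1,0,0,2,0,-1,0,0,3,0,-1,0,0,3,0,-1,0,0,3,0]'
python3 -c "
from h import *
print(rows([.5533,.2193,.145]))"
```

```text
time: 3.75
tool_pos: [0.5511, 0.2208, 0.2195]
orientation: [[-0.966, 0.258, -0.002], [0.258, 0.966, -0.0], [0.001, -0.001, -1.0]]
ft_force: [0.6, 0.4, 1.1]
opening: 0.0855
finger_force: 0.0
[-0.26127677 -0.08371034  7.44510878]
```

```bash
python3 -m creep '[-1,-0.2,-0.1,1.5,0,-1,-0.2,-0.1,3,0,-1,-0.2,-0.1,4.5,0,-1,-0.2,-0.1,6,0,-1,-0.2,-0.1,7.4,0]'
python3 -m creep '[-0.5,0,0,0,0,0,0,0,0,0,0.5,0,0,0,0,1,0,0,0,0,1,0,0,0,0]' 30
python3 -m creep '[1,0,0,0,0,1,0,0,0,0,1,0,0,0,0,1,0,0,0,0,1,0,0,0,0]' 30
```

```text
time: 4.25
tool_pos: [0.5532, 0.2184, 0.1442]
orientation: [[-0.966, 0.26, -0.002], [0.26, 0.966, -0.0], [0.001, -0.001, -1.0]]
ft_force: [-0.4, -0.1, 0.4]
opening: 0.0858
finger_force: 0.0
time: 4.75
tool_pos: [0.5543, 0.2188, 0.1469]
orientation: [[-0.966, 0.26, 0.001], [0.26, 0.966, 0.0], [-0.001, 0.001, -1.0]]
ft_force: [0.5, -0.3, -0.3]
opening: 0.0598
finger_force: 32.5
time: 5.25
tool_pos: [0.5538, 0.2186, 0.1463]
orientation: [[-0.966, 0.26, -0.0], [0.26, 0.966, -0.0], [0.0, -0.0, -1.0]]
ft_force: [0.6, 0.3, -1.2]
opening: 0.0601
finger_force: 32.5
```

```bash
python3 -m creep '[1,0,0,-1,0,1,0,0,-3,0,1,0,0,-5,0,1,0,0,-7,0,1,0,0,-9,0]'
python3 -m creep '[1,0,0,0,0,1,-0.5,-2.5,0,0,1,-1.1,-6,0,0,1,-1.8,-9.5,0,0,1,-2.4,-13,0,0]'
python3 -m creep '[1,-0.6,-3.5,0,0,1,-1.3,-7,0,0,1,-2,-10.5,0,0,1,-2.6,-14,0,0,1,-3.3,-17.5,0,0]'
python3 -m creep '[1,-0.6,-3.5,0,0,1,-1.3,-7,0,0,1,-2,-10.5,0,0,1,-2.6,-14,0,0,1,-3.2,-17.5,0,0]'
python3 - <<'E'
from h import *
np.set_printoptions(precision=4,suppress=True)
cv2.imwrite("pics/carry.png",arm.camera("side")[:,:,::-1]); arm.camera("top")
for c,n,z in(("side","crate_free",.005),("top","crate_free",.005),("top","crate",0)):
    print(c,n,[(r["p"],onz(c,r["centre"],z)[:2]) for r in arm.landmark_of(c,n)[:1]])
print(arm.get_state()["tool_pos"],rows([.515,-.268,.05]),arm.get_state()["joint_pos"])
E
```

```text
time: 5.75
tool_pos: [0.5539, 0.2186, 0.2379]
orientation: [[-0.966, 0.26, 0.001], [0.26, 0.966, 0.0], [-0.001, 0.0, -1.0]]
ft_force: [0.3, 0.3, -0.0]
opening: 0.0598
finger_force: 33.2
time: 6.25
tool_pos: [0.5425, 0.0857, 0.2354]
orientation: [[-0.966, 0.259, -0.001], [0.259, 0.966, -0.0], [0.001, -0.001, -1.0]]
ft_force: [-0.6, 0.1, -1.1]
opening: 0.06
finger_force: 33.3
time: 6.75
tool_pos: [0.5287, -0.0919, 0.2355]
orientation: [[-0.966, 0.26, -0.001], [0.26, 0.966, 0.0], [0.001, -0.0, -1.0]]
ft_force: [0.1, -0.3, -1.4]
opening: 0.06
finger_force: 33.3
time: 7.25
tool_pos: [0.5143, -0.2692, 0.2354]
orientation: [[-0.966, 0.26, -0.001], [0.26, 0.966, 0.001], [0.001, 0.0, -1.0]]
ft_force: [-0.2, -0.2, -0.8]
opening: 0.0598
finger_force: 33.3
side crate_free [(0.97, array([ 0.5167, -0.269 ]))]
top crate_free [(0.58, array([ 0.5156, -0.2712]))]
top crate [(0.61, array([ 0.5466, -0.268 ]))]
[ 0.5145 -0.2674  0.2354] [-0.0945 -0.0677 18.5364] [-0.5547  0.2194  1.7374  0.0007  1.1869 -1.8624]
```

View pics/carry.png

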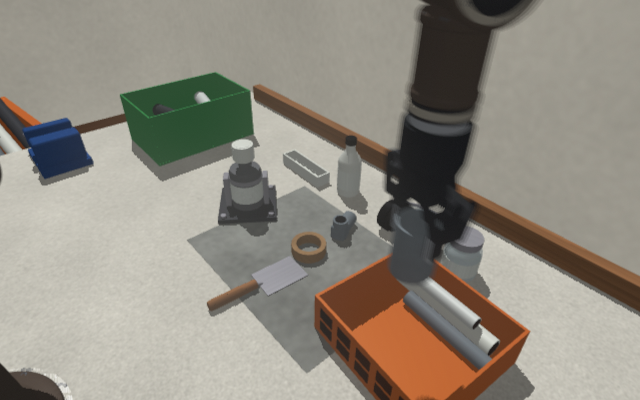

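The pipe is in the gripper over the crate, at about (245,411), and the cap is clear at about (150,242). Next I'll lower the pipe and let it go.

```bash
python3 -m creep '[1,-0.1,0,3,0,1,-0.1,0,7,0,1,-0.1,0,11,0,1,-0.1,0,14.5,0,1,-0.1,0,16.5,0]'
python3 -m creep '[1,0,0,0.6,0,1,0,0,1.2,0,1,0,0,1.6,0,1,0,0,1.9,0,1,0,0,2.1,0]'
```

```text
time: 8.0
tool_pos: [0.5139, -0.265, 0.0677]
orientation: [[-0.966, 0.258, -0.005], [0.258, 0.966, 0.004], [0.006, 0.002, -1.0]]
ft_force: [0.0, -0.4, -0.1]
opening: 0.0601
finger_force: 33.3
time: 8.5
tool_pos: [0.5169, -0.2687, 0.0512]
orientation: [[-0.966, 0.26, 0.002], [0.26, 0.966, -0.001], [-0.002, -0.001, -1.0]]
ft_force: [-0.1, -0.1, -1.2]
opening: 0.0602
finger_force: 33.3
```

```bash
python3 -m creep '[1,0,0,0.1,0,1,0,0,0.2,0,1,0,0,0.3,0,1,0,0,0.4,0,1,0,0,0.4,0]'
python3 -m creep '[0.5,0,0,0,0,0,0,0,0,0,-0.5,0,0,0,0,-1,0,0,0,0,-1,0,0,0,0]'
python3 -m creep '[-1,0,0,-1,0,-1,0,0,-4,0,-1,0,0,-9,0,-1,0,0,-14,0,-1,0,0,-18,0]'
python3 - <<'E'
from h import *
np.set_printoptions(precision=4,suppress=True)
B={}
for c in("side","top"):
    cv2.imwrite(f"pics/rel_{c}.png",arm.camera(c)[:,:,::-1])
    for n in("cap","offcut"):
        for r in arm.cut_out(c,n)[:1]: print(c,n,r["p"],np.array(r["bbox"])); B.setdefault(c,np.array(r["bbox"])) if n=="cap" else 0
    for n,z in(("cap_center",.146),("mouth",.151),("cap",.128)): print(c,n,[(r["p"],onz(c,r["centre"],z)[:2]) for r in arm.landmark_of(c,n)[:1]])
for cams in([c] for c in B):
    idx=[0,1,2]
    def cost(v): return sum(((box(c,*v,.023,.128,.164)-B[c]-[0,0,1,1])[idx]**2).sum() for c in cams)
    o=minimize(cost,[.5533,.219],method="Nelder-Mead"); print(cams,o.x,o.fun)
E
```

```text
time: 9.0
tool_pos: [0.5159, -0.2682, 0.0461]
orientation: [[-0.966, 0.26, -0.0], [0.26, 0.966, 0.0], [0.0, 0.0, -1.0]]
ft_force: [-0.2, -0.1, -1.2]
opening: 0.0604
finger_force: 33.3
time: 9.5
tool_pos: [0.5162, -0.2684, 0.0464]
orientation: [[-0.966, 0.26, 0.0], [0.26, 0.966, -0.0], [-0.0, -0.0, -1.0]]
ft_force: [0.3, -0.4, -0.8]
opening: 0.0853
finger_force: 0.0
time: 10.0
tool_pos: [0.5169, -0.2687, 0.2304]
orientation: [[-0.966, 0.26, 0.003], [0.26, 0.966, -0.002], [-0.004, -0.001, -1.0]]
ft_force: [0.2, -0.1, -0.1]
opening: 0.0857
finger_force: 0.0
side cap 0.92 [228.4 142.1 253.2 167.1]
side offcut 0.76 [377.  307.3 421.4 370.1]
side cap_center [(0.76, array([0.5533, 0.2046]))]
side mouth []
side cap [(0.7, array([0.5464, 0.2193]))]
top offcut 0.72 [437.  233.  474.6 258.4]
top cap_center [(0.77, array([0.5525, 0.2202]))]
top mouth [(0.65, array([0.561 , 0.2225]))]
top cap [(0.84, array([0.5594, 0.2244]))]
['side'] [0.5468 0.2102] 2.734005225622409
```

View pics/rel_side.png

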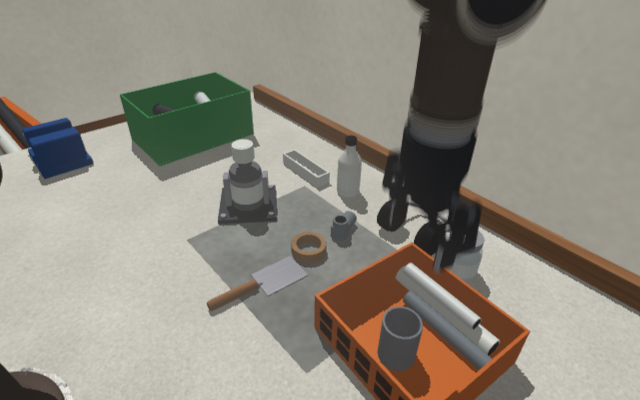

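The pipe stands let go in the crate at (338,400), and the cap is exposed at (152,242). I'll refine the cap axis from brightness.

```bash
python3 - <<'E'
from h import *
np.set_printoptions(precision=4,suppress=True)
B={}
for c,(r0,r1,c0,c1) in(("side",(135,166,222,262)),("top",(200,260,165,240))):
    g=cv2.imread(f"pics/rel_{c}.png",0)[r0:r1,c0:c1]
    m=(g>(150)).astype(np.uint8); n,l,st,ce=cv2.connectedComponentsWithStats(m)
    for s in st[1:]:
        if s[4]>80: print(c,s[:4]+[c0,r0,0,0],s[4])
    print(g.max())
    print(c,"pred cap",box(c,.5533,.2193,.023,.128,.164),"top disc",box(c,.5533,.2193,.023,.164,.164))
a=cv2.imread("pics/rel_side.png")[130:180,215:270]; b=cv2.imread("pics/rel_top.png")[200:260,165:231]
cv2.imwrite("pics/c2.png",np.hstack([cv2.resize(a,(396,360)),cv2.resize(b,(396,360))]))
E
```

```text
side [253 135   9  31] 188
side [232 139  21  11] 184
side [222 157  13   9] 91
217
side pred cap [229.9916 139.7643 253.2129 164.9802] top disc [229.9916 139.7643 251.9277 150.168 ]
top [185 216  24  25] 484
190
top pred cap [183.6038 215.9207 214.2025 242.7449] top disc [183.6038 215.9207 209.752  242.088 ]
```

View pics/c2.png

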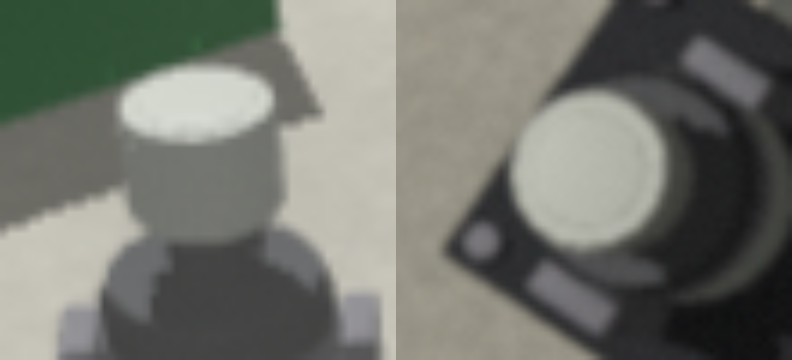

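The side crop shows the cap disc centred at about (144.4,242.3) px; in the top view it is at about (228,197). The axis comes out near (0.555, 0.2195).

```bash
python3 -m creep '[-1,0.4,2,0,0,-1,0.9,5,0,0,-1,1.6,8.5,0,0,-1,2.2,12,0,0,-1,2.9,15.5,0,0]'
python3 -m creep '[-1,0.6,3.5,0,0,-1,1.3,7,0,0,-1,1.9,10.5,0,0,-1,2.6,14,0,0,-1,3.2,17.5,0,0]'
python3 -m creep '[-1,0.6,3.5,0,8,-1,1.3,7,0,16,-1,1.9,10.5,0,24,-1,2.6,13.5,0,32,-1,2.8,15.1,0,40]'
python3 -m creep '[-1,0,0,0,0,-1,0,0,0,0,-1,0,0,0,0,-1,0,0,0,0,-1,0,0,0,0]'
python3 -c "
from h import *
print(rows([.555,.2195,.128]),arm.get_state()['joint_pos'])"
```

```text
time: 11.1
tool_pos: [0.5282, -0.1098, 0.2258]
orientation: [[-0.966, 0.26, -0.001], [0.26, 0.966, 0.0], [0.001, 0.0, -1.0]]
ft_force: [0.6, -0.5, 0.3]
opening: 0.0856
finger_force: 0.0
time: 11.6
tool_pos: [0.5426, 0.0677, 0.2258]
orientation: [[-0.966, 0.26, -0.001], [0.26, 0.966, -0.0], [0.001, -0.0, -1.0]]
ft_force: [-0.1, 0.8, -0.3]
opening: 0.0853
finger_force: 0.0
time: 12.1
tool_pos: [0.5546, 0.2219, 0.2257]
orientation: [[-0.57, 0.822, -0.001], [0.822, 0.57, 0.001], [0.001, -0.0, -1.0]]
ft_force: [0.2, 1.1, -0.7]
opening: 0.0855
finger_force: 0.0
time: 12.6
tool_pos: [0.5552, 0.2184, 0.2263]
orientation: [[-0.572, 0.82, -0.0], [0.82, 0.572, -0.0], [-0.0, -0.0, -1.0]]
ft_force: [0.2, -0.1, -0.2]
opening: 0.0855
finger_force: 0.0
[0.10426729 0.05320781 9.83336092] [ 3.01816504e-01  2.58665783e-01  1.70767014e+00 -1.38670760e-04
  1.17529851e+00 -3.07355612e-01]
```

```bash
python3 -m creep '[-1,0.1,0,2,0,-1,0.1,0,4,0,-1,0.1,0,6,0,-1,0.1,0,8,0,-1,0.1,0,9.8,0]'
python3 -m creep '[0,0,0,0,0,0.3,0,0,0,0,0.6,0,0,0,0,1,0,0,0,0,1,0,0,0,0]' 20
python3 -m creep '[1,0,0,0,0,1,0,0,0,0,1,0,0,0,0,1,0,0,0,0,1,0,0,0,0]' 60
```

```text
time: 13.1
tool_pos: [0.5544, 0.2195, 0.1275]
orientation: [[-0.573, 0.82, -0.0], [0.82, 0.573, -0.0], [0.0, -0.0, -1.0]]
ft_force: [-0.4, -0.4, 0.5]
opening: 0.085
finger_force: 0.0
time: 13.6
tool_pos: [0.5557, 0.2203, 0.1298]
orientation: [[-0.573, 0.82, 0.003], [0.82, 0.573, 0.001], [-0.001, 0.003, -1.0]]
ft_force: [0.7, -0.3, 1.6]
opening: 0.0449
finger_force: 20.8
time: 14.1
tool_pos: [0.5557, 0.2203, 0.1299]
orientation: [[-0.573, 0.82, 0.003], [0.82, 0.573, 0.0], [-0.001, 0.003, -1.0]]
ft_force: [-0.6, -1.0, 6.8]
opening: 0.0441
finger_force: 60.5
```

```bash
python3 -m creep '[1,0,0,0.15,0,1,0,0,0.3,0,1,0,0,0.45,0,1,0,0,0.6,0,1,0,0,0.6,0]' 70; python3 -c "
from h import *
arm.camera('side')
s=arm.get_state();print(s['tool_pos'],s['ft_force'])"
```

```text
time: 14.6
tool_pos: [0.5557, 0.2203, 0.1246]
orientation: [[-0.573, 0.82, 0.003], [0.82, 0.573, 0.0], [-0.001, 0.002, -1.0]]
ft_force: [-1.7, -1.1, 10.8]
opening: 0.0442
finger_force: 70.2
[0.55573207 0.22033852 0.12467633] [-1.4795876  -1.12903415 10.81608574]
```

```bash
python3 -m creep '[1,0,0,0.1,0,1,0,0,0.15,0,1,0,0,0.2,0,1,0,0,0.2,-4,1,0,0,0.2,-10]' 70
python3 -m creep '[1,0,0,0,-7,1,0,0,0,-14,1,0,0,0,-21,1,0,0,0,-28,1,0,0,0,-35]' 70
```

```text
time: 15.15
tool_pos: [0.5563, 0.2207, 0.1233]
orientation: [[-0.709, 0.705, 0.004], [0.705, 0.709, 0.001], [-0.002, 0.004, -1.0]]
ft_force: [-1.7, -0.8, 11.9]
opening: 0.0441
finger_force: 70.4
time: 15.65
tool_pos: [0.5566, 0.2211, 0.1235]
orientation: [[-0.985, 0.17, 0.005], [0.17, 0.985, 0.002], [-0.004, 0.003, -1.0]]
ft_force: [-1.0, -0.2, 11.2]
opening: 0.0438
finger_force: 70.4
```

```bash
python3 -m creep '[1,0,0,0,-8,1,0,0,0,-16,1,0,0,0,-24,1,0,0,0,-32,1,0,0,0,-40]' 70
python3 -m creep '[1,0,0,0,-3,1,0,0,0,-5,1,0,0,0,-5,1,0,0,0,-5,1,0,0,0,-5]' 70
python3 -c "
from h import *
cv2.imwrite('pics/turn.png',cv2.resize(arm.camera('side')[60:220,160:340],None,fx=3,fy=3)[:,:,::-1])"
```

```text
time: 16.15
tool_pos: [0.5568, 0.2207, 0.1235]
orientation: [[-0.864, -0.504, 0.005], [-0.504, 0.864, 0.001], [-0.005, -0.002, -1.0]]
ft_force: [-0.3, -1.2, 10.8]
opening: 0.0439
finger_force: 70.4
time: 16.65
tool_pos: [0.5568, 0.2208, 0.1235]
orientation: [[-0.82, -0.573, 0.005], [-0.573, 0.82, 0.001], [-0.005, -0.002, -1.0]]
ft_force: [-1.0, -0.5, 11.3]
opening: 0.0444
finger_force: 70.4
```

View pics/turn.png

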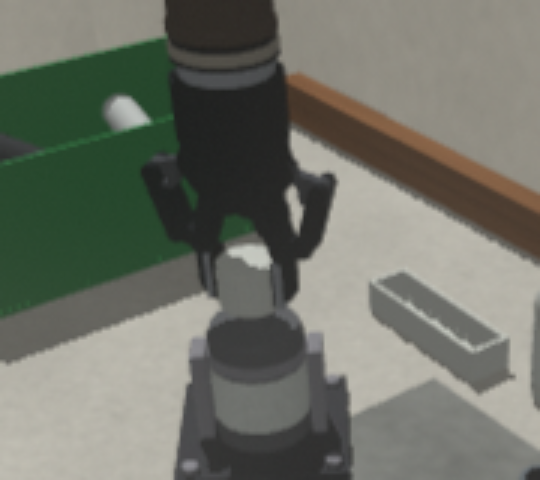

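The cap is held between the fingers on the neck, at about (255,285) in the crop, after a 90° turn. Next I'll lift gently.

```bash
python3 -m creep '[1,0,0,-0.3,0,1,0,0,-0.6,0,1,0,0,-1,0,1,0,0,-1.3,0,1,0,0,-1.6,0]' 70
```

```text
time: 17.2
tool_pos: [0.5555, 0.2198, 0.1365]
orientation: [[-0.82, -0.573, 0.002], [-0.573, 0.82, -0.0], [-0.002, -0.002, -1.0]]
ft_force: [5.2, -2.0, -2.3]
opening: 0.0437
finger_force: 71.4
```

```bash
python3 -m creep '[1,0,0,-0.5,0,1,0,0,-1,0,1,0,0,-1.5,0,1,0,0,-2,0,1,0,0,-2.5,0]' 70
python3 -m creep '[1,0,0,-1.5,0,1,0,0,-3,0,1,0,0,-4.5,0,1,0,0,-6,0,1,0,0,-6.9,0]' 70
python3 -m creep '[1,0,0,0,0,1,0,0,0,0,1,0,0,0,0,1,0,0,0,0,1,0,0,0,0]' 70
python3 - <<'E'
from h import *
for c in("side","top"):
    im=arm.camera(c); cv2.imwrite(f"pics/end_{c}.png",im[:,:,::-1])
    for n in("cap_center","offcut_center"): print(c,n,arm.landmark_of(c,n)[:1])
print(arm.get_state()["tool_pos"])
E
```

```text
time: 17.7
tool_pos: [0.5538, 0.2202, 0.1613]
orientation: [[-0.82, -0.573, -0.001], [-0.573, 0.82, -0.0], [0.001, 0.001, -1.0]]
ft_force: [0.2, -0.3, 0.7]
opening: 0.044
finger_force: 71.7
time: 18.2
tool_pos: [0.5555, 0.2205, 0.233]
orientation: [[-0.82, -0.573, 0.003], [-0.573, 0.82, 0.001], [-0.003, -0.001, -1.0]]
ft_force: [-0.8, -0.7, -0.8]
opening: 0.0442
finger_force: 71.7
time: 18.7
tool_pos: [0.554, 0.22, 0.2294]
orientation: [[-0.82, -0.573, -0.002], [-0.573, 0.82, -0.0], [0.002, 0.0, -1.0]]
ft_force: [-0.5, 0.6, -0.5]
opening: 0.0439
finger_force: 71.8
side cap_center [{'centre': [107.9, 234.7], 'p': 0.82}]
side offcut_center [{'centre': [337.1, 399.1], 'p': 0.64}]
top cap_center [{'centre': [226.7, 182.7], 'p': 0.62}]
top offcut_center [{'centre': [242.8, 457.9], 'p': 0.61}]
[0.55447954 0.22015123 0.23020697]
```

View pics/end_side.png

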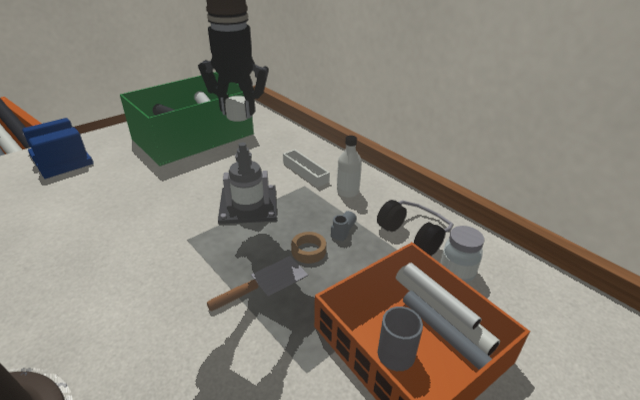

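The gripper holds the cap at about (108,236), upright and clear of the bare neck at (155,242). The pipe rests in the crate at (337,400), and nothing else on the table has moved. I'll hand the job in.

```bash
python3 -c "
from h import *
print(tri(('side',[107.9,234.7]),('top',[226.7,182.7])))
print(arm.job_done())"
```

```text
(array([0.55053946, 0.22097101, 0.24819717]), np.float64(0.003067926116085529))
the job is handed in; nothing more can be done
None
```

The job is handed in, though the hand-in call gave no verdict: the pipe stands released in the crate, and the gripper holds the opened cap upright with its lower rim about 8 cm above the bottle's mouth, at about 19 s of the 61 s allowed.

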